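# Load the battery charging dock and lock its guard with the pin spanner

## Robot

A 6-joint arm with a two-finger parallel gripper is mounted at the origin on the work surface. World frame = base frame: x ahead of the robot, y to its left, z up, the work surface at z = 0. Lengths are in m, angles in degrees, forces in N, time in s.
With the tool pointing down it reaches from about 0.325 to 0.85 m from the base axis. Payload 15.5 kg.
Tool frame: the origin (TCP) lies at the very end of the fingers, on their centre line; the grasp point (between the pads) lies arm.grip_depth behind it (arm.grip_depth is the distance from the TCP to the grasp point, in m); z points along the fingers, y is the line along which they close (so a half turn about z gives the same grasp; the last joint's range is limited). The gripper opens to 91 mm and grips with 3 to 60 N. Pads are 32 mm wide; open, the fingers measure 118 mm over their backs; the gripper's body (76 mm by 178 mm) begins 60 mm behind the grasp point.
Start: joints at [-74.685, 28.281, 77.091, -0, 74.628, -5.472], TCP at [0.222, -0.584, 0.214] pointing down, gripper open.
Joint ranges: [-166.48, 166.48], [-47.26, 123.95], [12.59, 153.08], [-70.14, 250.14], [6.76, 159.57], [-176.63, 176.63]. Speed limits (degrees/s): [108.29, 108.29, 147.25, 172.46, 172.46, 172.46].

## Interface

Orientations are given as a 3x3 rotation matrix whose columns are the frame's x, y, z axes.
In Python, from rig import arm gives the robot as it stands. Calls block until the motion is done:
- arm.move_to(position, orientation): joint-space move of the TCP to a pose.
- arm.move_l(position, orientation=None, feed=0.15): straight line of the TCP; orientation=None keeps the orientation; feed is the mean speed in m/s.
- arm.move_joints(angles): joint-space move.
- arm.grip(opening): finger opening in m; the grip force is fixed at half the most; returns when the fingers have stopped.
- arm.sleep(seconds).
- arm.solve_ik(position, orientation): joint angles nearest the present ones, or None.
- arm.snapshot(name): name is "scene" or "top" or "wrist"; returns the picture (384x512x3 uint8, red, green, blue); there is no depth.
- arm.get_calibration(name): a dict with "intrinsics" (3x3 intrinsics, pixels), "k1" (the pictures are not rectified: a ray, as slopes to the right and down, at radius r is drawn at 1 + k1 r^2 times it, then the intrinsics apply), "cam_to_world" (4x4, takes a point from camera to world coordinates). Camera axes: x right, y down, z forward; pixel columns grow to the right and rows downward; lengths in m; the calibration is good to about 2 mm. A picture is of the moment at which its call begins: read the wrist's pose just before it. get_calibration takes no time and is no camera call; for the wrist camera it gives the pose at the moment of the call.
A pose or a line that the arm cannot do raises arm.Unreachable and nothing moves.
- arm.sign_off(): hands the job in; it is judged then, once.
Readings, each from a call of its own:
- arm.current_t(): time.
- arm.current_joint_positions(): joint angles.
- arm.current_dq(): joint speeds.
- arm.current_tau(): joint torques, N m.
- arm.current_ee_pos(): TCP position.
- arm.current_tool_rot(): TCP orientation.
- arm.current_force(): force on the tool from outside, world axes, zero at the start.
- arm.current_torque(): the same for the moment, N m.
- arm.current_width(): finger opening in m.
- arm.current_grasp_force(): force on a finger pad.
Only numpy, scipy, OpenCV 4.12 (cv2) and the standard library are available. Lean on these libraries where they do the work, as an engineer would, in place of code of your own. Each camera call takes 0.05 s, during which the arm holds its last target. There are 200 camera calls.

## Task

Lay every battery module standing on the bench on its side in a cradle of the charging dock, one to a cradle, then swing the clear guard down gently until it rests fully on its stop. Lock it by setting both prongs of the pin spanner in the two holes of the lock collar and turning the collar clockwise (seen from above) all the way to its stop, then lay the spanner, prongs down, in the black tool tray. Leave the other things on the bench where they are.

Things in the scene. Friction and masses are not known exactly. Their poses are not given: they have to be found in the camera images.
- dock: Grey fixed charging dock: base plate 12 mm thick, 135 mm to either side in x, 105 mm to +y, 215 mm to -y; three black V-cradles in a row, a hinged clear guard on the +y side, a steel lock collar on the -y side. Origin on the table under the middle cradle, z up; place and yaw (to 10 degrees) vary. Guard's hinge line: along x, 85 mm to +y of the origin, 92 mm up, on two posts at x = 115 mm either side.
- bay0 (a point): Where a module's centre lies in cradle 0 (at dock x = -80 mm), 52 mm above the table. The module lies along the dock's y, either way round. A cradle is two V-saddles 10 mm thick, centred 31 mm either side of this point along y, that carry the module's round part at 45 degrees; they rise to 44 mm above the table and reach 26 mm either side of the middle.
- bay1 (a point): Where a module's centre lies in cradle 1 (in the middle), 52 mm above the table. The module lies along the dock's y, either way round. A cradle is two V-saddles 10 mm thick, centred 31 mm either side of this point along y, that carry the module's round part at 45 degrees; they rise to 44 mm above the table and reach 26 mm either side of the middle.
- bay2 (a point): Where a module's centre lies in cradle 2 (at dock x = +80 mm), 52 mm above the table. The module lies along the dock's y, either way round. A cradle is two V-saddles 10 mm thick, centred 31 mm either side of this point along y, that carry the module's round part at 45 degrees; they rise to 44 mm above the table and reach 26 mm either side of the middle.
- module0: Battery module: grey tube 40 mm in diameter with black hexagonal end plates (42 mm across flats, 8 mm thick), 98 mm long over all, about 0.22 kg; the thin bright band at mid-length is only for looks. Origin at its centre, z along the tube. It starts upright on the table, centre 49 mm up. Two or three modules are present.
- module1: Battery module: grey tube 40 mm in diameter with black hexagonal end plates (42 mm across flats, 8 mm thick), 98 mm long over all, about 0.22 kg; the thin bright band at mid-length is only for looks. Origin at its centre, z along the tube. It starts upright on the table, centre 49 mm up. Two or three modules are present.
- module2: Battery module: grey tube 40 mm in diameter with black hexagonal end plates (42 mm across flats, 8 mm thick), 98 mm long over all, about 0.22 kg; the thin bright band at mid-length is only for looks. Origin at its centre, z along the tube. It starts upright on the table, centre 49 mm up. Two or three modules are present.
- cover (a joint): Angle of the clear guard, rad: 0 = closed on its stop, 1.9 = wide open, leaning to the dock's +y; starts at 1.75 to 1.88. Its hinge is stiff: it stays where left and moves under some 5 N at its bar. A clear plate 250 x 170 mm with an aluminium rim; two corner legs and a steel strap at mid-edge, 75 mm deep, on the underside. 0.3 kg.
- cover_bar (a point): Middle of the black grab bar on the guard's free edge: 12 mm thick, 100 mm long along the dock's x, on a stand-off at each end, 19 mm gap to the plate, 195 mm from the hinge line. At angle a it is 195*cos(a) mm to the dock's -y of the hinge line and 195*sin(a) mm above it. A push on the side away from the legs brings the guard down.
- collar (a joint): Angle of the steel lock collar, rad, growing clockwise seen from above: starts at 0 to 0.12 (unlocked), stop at 1.25 (locked: its lug lies over the foot of the guard's strap). Vertical axis, friction about 0.12 N m; it stays where it is left.
- collar_top (a point): Centre of the collar's top face, on its axis, 165 mm to the dock's -y of the middle cradle, 44 mm above the table. The collar is 82 mm in diameter, 28 mm tall. These axes turn with it; x runs through both holes, z up. Room for the spanner's handle is on the side away from the guard: during the turn it sweeps from 36 degrees one side of the dock's -y to 36 degrees the other.
- hole_a (a point): Centre of the mouth of a collar hole (13.5 mm in diameter, 28 mm deep) at +24 mm on the collar's x. Either prong may go in either hole.
- hole_b (a point): Centre of the mouth of a collar hole (13.5 mm in diameter, 28 mm deep) at -24 mm on the collar's x. Either prong may go in either hole.
- spanner: Dark steel pin spanner, 0.25 kg, starting on the table on its prongs and heel. Origin midway between the prong tips; z up, handle to -x. Cross head 24 x 66 mm (along y), 18 to 28 mm above the tips; over it a grip block, x -43 to +7 mm, 16 mm wide, top 66 mm above the tips; handle 16 mm wide, 18 to 28 mm up, to x = -112 mm, on a heel 50 mm wide (along y) level with the tips.
- prong_a (a point): Tip of a prong of the spanner, at the spanner's y = +24 mm: 10 mm in diameter, tapered over the last 6 mm to 6 mm at the tip, 18 mm long below the cross head.
- prong_b (a point): Tip of a prong of the spanner, at the spanner's y = -24 mm: 10 mm in diameter, tapered over the last 6 mm to 6 mm at the tip, 18 mm long below the cross head.
- spanner_grip (a point): Middle of the spanner's grip block, 51 mm above the prong tips and 18 mm to the handle's side of the line between them, 14 mm ahead of the centre of mass; the block is 16 mm wide along the spanner's y.
- tray: Black tool tray, fixed, 180 x 110 mm outside (long side along its x), 14 mm tall, walls and floor 5 mm. Origin on the table under its centre. The spanner goes wholly inside, its length along the tray's x, either way round, level on its prongs and heel.
- meter: Bystander to leave alone: the yellow meter. Origin at the middle of its underside.
- breadboard: Bystander to leave alone: the white breadboard. Origin at the middle of its underside.
- small_battery: Bystander to leave alone: the small orange battery. Origin at the middle of its underside.
- tape_roll: Bystander to leave alone: the roll of tape. Origin at the middle of its underside.
- screwdriver: Bystander to leave alone: the screwdriver. Origin at the middle of its underside.
Not all that is in view belongs to the job. What is shaped like the module2 but green or orange is not meant. Leave any red look-alike of the module0 alone.

How it is judged (in metres and radians):
On the way, in this order (a step that is already met when the one before it is completed fails the run):
1. every module present lies in a cradle with the guard still open (((distance between module0 and bay0 below 0.012 m and angle between the z axis of module0 and the y axis of dock, either way round below 0.12 rad) or (distance between module0 and bay1 below 0.012 m and angle between the z axis of module0 and the y axis of dock, either way round below 0.12 rad) or (distance between module0 and bay2 below 0.012 m and angle between the z axis of module0 and the y axis of dock, either way round below 0.12 rad)) and linear speed of each of module0, module1, module2 below 0.03 m/s and ((distance between module1 and bay0 below 0.012 m and angle between the z axis of module1 and the y axis of dock, either way round below 0.12 rad) or (distance between module1 and bay1 below 0.012 m and angle between the z axis of module1 and the y axis of dock, either way round below 0.12 rad) or (distance between module1 and bay2 below 0.012 m and angle between the z axis of module1 and the y axis of dock, either way round below 0.12 rad)) and ((distance between module2 and bay0 below 0.012 m and angle between the z axis of module2 and the y axis of dock, either way round below 0.12 rad) or (distance between module2 and bay1 below 0.012 m and angle between the z axis of module2 and the y axis of dock, either way round below 0.12 rad) or (distance between module2 and bay2 below 0.012 m and angle between the z axis of module2 and the y axis of dock, either way round below 0.12 rad)) and value of joint cover above 0.8 rad), for 0.2 s.
2. the guard is closed on its stop (value of joint cover below 0.04 rad), for 0.2 s.
3. both prongs of the spanner are in the collar's holes, the collar not yet turned ((horizontal distance between prong_a and hole_a below 0.007 m or horizontal distance between prong_a and hole_b below 0.007 m) and z of each of prong_a, prong_b in the frame of collar_top below -0.008 m and (horizontal distance between prong_b and hole_a below 0.007 m or horizontal distance between prong_b and hole_b below 0.007 m) and value of joint collar below 0.45 rad), for 0.1 s.
4. the collar is turned to its stop with both prongs still in ((horizontal distance between prong_a and hole_a below 0.007 m or horizontal distance between prong_a and hole_b below 0.007 m) and z of each of prong_a, prong_b in the frame of collar_top below -0.008 m and (horizontal distance between prong_b and hole_a below 0.007 m or horizontal distance between prong_b and hole_b below 0.007 m) and value of joint collar above 1.1 rad), for 0.1 s.
At the end, for the whole second after the job is handed in: Every module present rests in a cradle (centre within 12 mm, aligned within 0.12 rad), the guard is closed (under 0.04 rad), the collar is locked (over 1.1 rad) and the spanner rests level in the tray (tilt under 0.12 rad, grip within 75 x 40 mm of its centre) (((distance between module0 and bay0 below 0.012 m and angle between the z axis of module0 and the y axis of dock, either way round below 0.12 rad) or (distance between module0 and bay1 below 0.012 m and angle between the z axis of module0 and the y axis of dock, either way round below 0.12 rad) or (distance between module0 and bay2 below 0.012 m and angle between the z axis of module0 and the y axis of dock, either way round below 0.12 rad)) and linear speed of each of module0, module1, module2, spanner below 0.03 m/s and ((distance between module1 and bay0 below 0.012 m and angle between the z axis of module1 and the y axis of dock, either way round below 0.12 rad) or (distance between module1 and bay1 below 0.012 m and angle between the z axis of module1 and the y axis of dock, either way round below 0.12 rad) or (distance between module1 and bay2 below 0.012 m and angle between the z axis of module1 and the y axis of dock, either way round below 0.12 rad)) and ((distance between module2 and bay0 below 0.012 m and angle between the z axis of module2 and the y axis of dock, either way round below 0.12 rad) or (distance between module2 and bay1 below 0.012 m and angle between the z axis of module2 and the y axis of dock, either way round below 0.12 rad) or (distance between module2 and bay2 below 0.012 m and angle between the z axis of module2 and the y axis of dock, either way round below 0.12 rad)) and value of joint cover below 0.04 rad and value of joint collar above 1.1 rad and x of spanner_grip in the frame of tray between -0.075 and 0.075 m and y of spanner_grip in the frame of tray between -0.04 and 0.04 m and angle between spanner's own z axis and vertical below 0.12 rad and height (world z) of spanner_grip below 0.064 m); the robot touches nothing.
It fails at once if the guard slams onto its stop (faster than 0.8 rad/s in its last 0.15 rad) (value of joint cover below 0.15 rad and velocity of joint cover below -0.8 rad/s).
It fails at once if the collar is turned while the guard is open (value of joint collar above 0.45 rad and value of joint cover above 0.15 rad).
It fails at once if the collar is turned without both prongs in its holes (value of joint collar between 0.45 and 1 rad and velocity of joint collar above 0.2 rad/s and not (((horizontal distance between prong_a and hole_a below 0.007 m or horizontal distance between prong_a and hole_b below 0.007 m) and z of prong_a in the frame of collar_top below -0.008 m) and ((horizontal distance between prong_b and hole_a below 0.007 m or horizontal distance between prong_b and hole_b below 0.007 m) and z of prong_b in the frame of collar_top below -0.008 m))).
It fails at once if a bystander is disturbed (moved over 40 mm) (distance of any of meter, breadboard, small_battery, tape_roll, screwdriver from where it was at the start of the episode above 0.04 m).
Of module0, module1, module2 only 2 to 3 are there at a start; the rules pass over those that are not, and their reading is None.
At some moment in a run one of spanner, module0, module1, module2 may be knocked a few centimetres aside while the robot is not near it.
Once in a run the grip may slacken for a moment while it holds something.
It also fails if it takes over 208 s, if anything falls off the work surface, if the arm or the gripper's body presses on something with over 40 N, if the wrist force passes 120 N, or if a joint passes its speed limit or range.

## Working session

There is one attempt and no reset: what is moved stays moved. The work goes in short steps, each a Python script; the robot and the scene stay as the last script left them, time stands still between calls to the robot, and variables do not carry over. Pictures are saved under pics/ and viewed, at most 16 in all, crops included, and the job is handed in when it is done.

```bash
ls; mkdir -p pics
cat > h.py <<'E'
import numpy as np, cv2
from rig import arm
def K(name):
    c=arm.get_calibration(name); return np.array(c["intrinsics"]),c["k1"],np.array(c["cam_to_world"])
def snap(name,fn):
    c=K(name); im=arm.snapshot(name); cv2.imwrite("pics/"+fn,im[:,:,::-1]); return im,c
def ray(c,u,v):
    k,k1,T=c; d=np.array([(u-k[0,2])/k[0,0],(v-k[1,2])/k[1,1]]); s=d.copy()
    for _ in range(30): s=d/(1+k1*(s@s))
    return T[:3,3],T[:3,:3]@np.array([s[0],s[1],1])
def at_z(c,u,v,z):
    o,d=ray(c,u,v); return o+d*(z-o[2])/d[2]
def proj(c,P):
    k,k1,T=c; p=T[:3,:3].T@(np.array(P)-T[:3,3]); s=p[:2]/p[2]; s=s*(1+k1*(s@s))
    return np.array([k[0,0]*s[0]+k[0,2],k[1,1]*s[1]+k[1,2]])
def down(yaw):  # tool y (closing) axis at yaw deg in world; z down
    a=np.radians(yaw); y=np.array([np.cos(a),np.sin(a),0]); z=np.array([0,0,-1.]); return np.column_stack([np.cross(y,z),y,z])
E
python3 - <<'E'
from h import *
ims={}
for n in("scene","top","wrist"):
    im,c=snap(n,n+"0.png"); print(n,c[0].round(1).tolist(),c[1],c[2].round(3).tolist())
    np.save(n+"0.npy",im)
    if n!="wrist": cv2.imwrite("pics/%s0b.png"%n,cv2.resize(im,(800,600),interpolation=cv2.INTER_CUBIC)[:,:,::-1])
print(arm.grip_depth,arm.current_t(),arm.current_tool_rot().round(3).tolist() if hasattr(arm.current_tool_rot(),'round') else arm.current_tool_rot())
E
```

```text
pics
scene [[479.4, 0.0, 247.8], [0.0, 479.4, 189.3], [0.0, 0.0, 1.0]] -0.17689603780504723 [[0.878, 0.4, -0.263, 0.906], [0.479, -0.735, 0.481, -0.738], [-0.001, -0.548, -0.836, 1.246], [0.0, 0.0, 0.0, 1.0]]
top [[418.6, 0.0, 254.8], [0.0, 418.6, 193.7], [0.0, 0.0, 1.0]] -0.09799671754058199 [[-0.018, -0.995, 0.094, 0.397], [-1.0, 0.019, 0.007, -0.077], [-0.009, -0.094, -0.996, 1.481], [0.0, 0.0, 0.0, 1.0]]
wrist [[341.9, 0.0, 260.0], [0.0, 341.9, 195.3], [0.0, 0.0, 1.0]] -0.059456610554035165 [[0.355, -0.903, -0.241, 0.289], [-0.935, -0.344, -0.09, -0.558], [-0.001, 0.257, -0.966, 0.386], [0.0, 0.0, 0.0, 1.0]]
0.0188 0.15 [[0.935, 0.355, -0.0], [0.355, -0.935, 0.001], [0.0, -0.001, -1.0]]
```

View pics/scene0b.png

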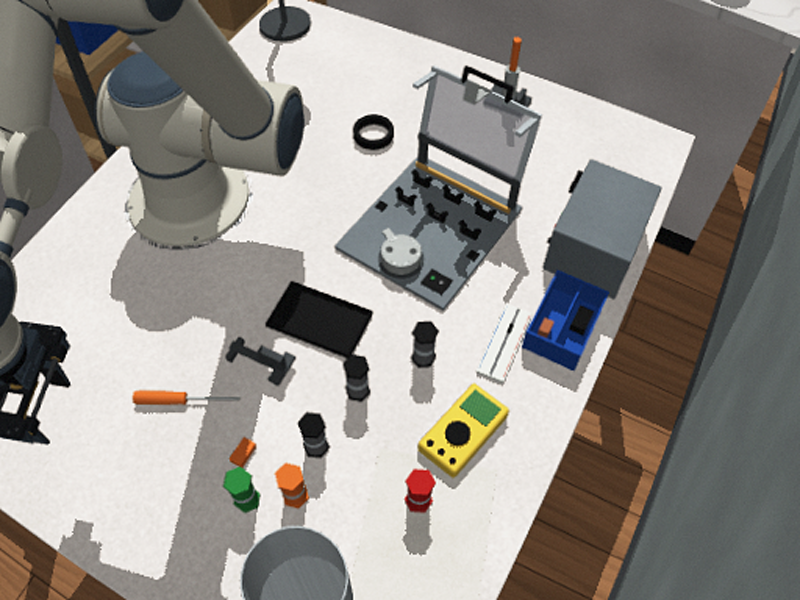

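View pics/top0b.png

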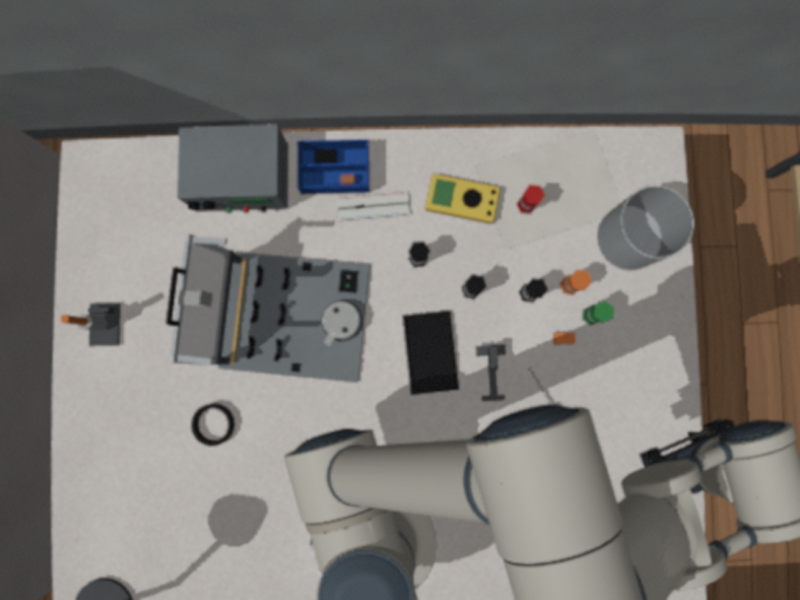

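Run:
```python
from h import *
im=np.load("top0.npy"); s=np.load("scene0.npy")
def crop(im,x,y,w,h,k,fn): cv2.imwrite("pics/"+fn,cv2.resize(im[y:y+h,x:x+w],None,fx=k,fy=k,interpolation=cv2.INTER_CUBIC)[:,:,::-1])
crop(im,100,145,150,110,5,"c_dock.png"); crop(im,250,145,140,120,5,"c_mod.png")
crop(s,200,100,140,100,5,"c_sdock.png")
```

```text
(no output)
```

View pics/c_dock.png

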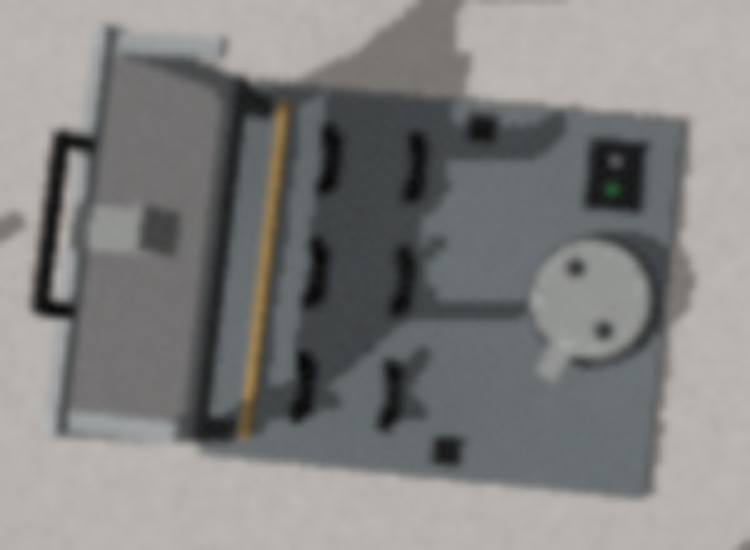

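View pics/c_mod.png

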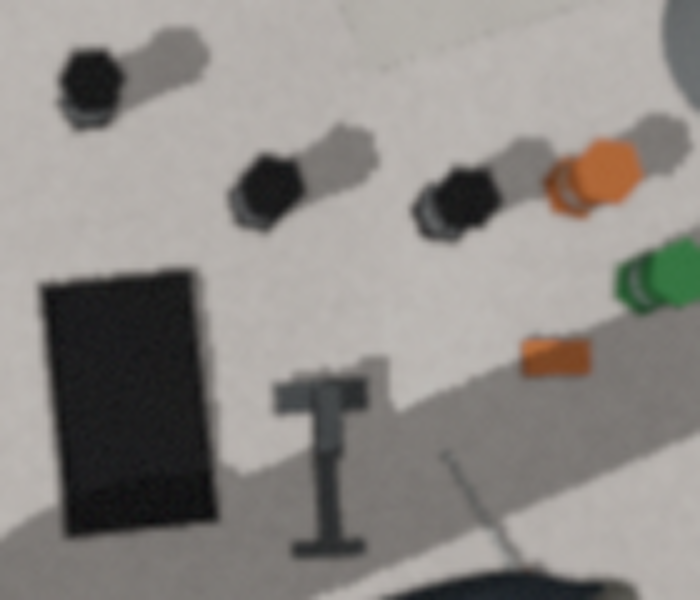

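Run:
```python
from h import *
from scipy.optimize import least_squares
c=K("top")
W=lambda u,v,z,o=(100,145):at_z(c,o[0]+u/5-.4,o[1]+v/5-.4,z)
pts=[((686,120),(.135,-.215,.012)),((650,495),(-.135,-.215,.012)),((591,297),(0,-.165,.044)),
((331,158),(.08,.031,.036)),((414,166),(.08,-.031,.036)),((317,272),(0,.031,.036)),((404,280),(0,-.031,.036)),((304,386),(-.08,.031,.036)),((390,396),(-.08,-.031,.036))]
def f(p,r=True):
    a=p[2];R=np.array([[np.cos(a),-np.sin(a)],[np.sin(a),np.cos(a)]])
    return np.array([p[:2]+R@np.array(l[:2])-W(*uv,l[2])[:2] for uv,l in pts])
s=least_squares(lambda p:f(p).ravel(),[.4,.2,0]); print("dock",s.x.round(4),np.degrees(s.x[2])); print((f(s.x)*1e3).round(1).tolist())
for h in((576,267),(604,330)): print("hole",W(*h,.044).round(4))
o=(250,145)
for m in((92,80),(270,187),(468,197)): p=W(*m,.098,o);print("mod",p.round(4),np.hypot(*p[:2]))
t=[W(*q,.014,o) for q in((40,285),(192,270),(215,520),(66,535))]
print("tray",np.mean(t,0).round(4),[np.linalg.norm(t[i]-t[i-1]).round(4) for i in range(4)],np.degrees(np.arctan2(*(t[0]+t[1]-t[2]-t[3])[[1,0]])))
a=W(321,394,.028,o);b=W(328,546,.028,o);print("sp",a.round(4),b.round(4),np.linalg.norm(a-b),np.degrees(np.arctan2(a[1]-b[1],a[0]-b[0])))
print([W(*q,.028,o).round(4).tolist() for q in((275,397),(367,391),(292,549),(365,547))])
```

```text
dock [ 0.5178  0.2238 -0.1101] -6.305959288744869
[[1.9, -0.5], [-2.4, 0.2], [0.1, -1.6], [-0.3, 1.8], [-0.3, -1.2], [0.1, 0.9], [0.0, 0.5], [-0.1, 0.6], [0.9, -0.8]]
hole [0.5205 0.0715 0.044 ]
hole [0.4767 0.0526 0.044 ]
mod [ 0.6381 -0.1133  0.098 ] 0.6480517707330229
mod [ 0.5638 -0.2302  0.098 ] 0.6089708250126153
mod [ 0.5546 -0.3624  0.098 ] 0.6625433697609818
tray [ 0.4244 -0.136   0.014 ] [np.float64(0.1755), np.float64(0.1074), np.float64(0.1754), np.float64(0.1043)] 4.3521646031233
sp [ 0.427  -0.2693  0.028 ] [ 0.3222 -0.2712  0.028 ] 0.10485345415738541 1.0278833867434674
[[0.4256, -0.2373, 0.028], [0.4285, -0.3014, 0.028], [0.3207, -0.2462, 0.028], [0.321, -0.2968, 0.028]]
```

```bash
cat >> h.py <<'E'
DOCK=np.array([.5178,.2238]); DY=-0.1101
def dock(x,y,z):
    c,s=np.cos(DY),np.sin(DY); return np.array([DOCK[0]+c*x-s*y,DOCK[1]+s*x+c*y,z])
def tilt(ang,p):
    """tool z tilted p deg from down toward horizontal heading ang(deg); tool x = up/back side"""
    a,p=np.radians(ang),np.radians(p); h=np.array([np.cos(a),np.sin(a),0]); Z=np.array([0,0,1.])
    z=np.sin(p)*h-np.cos(p)*Z; x=np.sin(p)*Z+np.cos(p)*h; return np.column_stack([x,np.cross(z,x),z])
MODS=[(.6381,-.1133),(.5638,-.2302),(.5546,-.3624)]
GD=arm.grip_depth
Q=30
def pickpose(m,z=.051,back=0):
    a=np.degrees(np.arctan2(m[1],m[0])); R=tilt(a,90-Q); return np.array([m[0],m[1],z])+R[:,2]*(GD-back),R
def placepose(b,dz=0):
    # module axis m (=+up at pick) goes to dock -y ; tool z = sinQ*Y - cosQ*Z
    R=tilt(np.degrees(DY)+90,Q); z=R[:,2]; y=np.cross(z,-(R[:,0]-0)); 
    # want tool x to have positive component on -Y: x = -(cosQ Y + sinQ Z)
    R=np.column_stack([-R[:,0],-R[:,1],z]); return dock(80e-3*(b-1),0,.052+dz)+z*GD,R
E
python3 - <<'E'
from h import *
for m in MODS:
    for bk in(0,.12):
        p,R=pickpose(m,back=bk); print("pick",m,bk,np.round(arm.solve_ik(p,R),0) if arm.solve_ik(p,R) is not None else None)
    p,R=pickpose(m,z=.2);print(np.round(arm.solve_ik(p,R),0) if arm.solve_ik(p,R) is not None else None)
for b in(0,1,2):
    for dz in(0,.15):
        p,R=placepose(b,dz); s=arm.solve_ik(p,R); print("place",b,dz,s if s is None else np.round(s,0))
print(R.round(2), dock(0,-.165,0))
c=K("top"); print("stand",at_z(c,88*.64,303*.64,.0),at_z(c,122*.64,345*.64,.0))
E
```

```text
pick (0.6381, -0.1133) 0 [-20.  55. 128. 171.  63. -91.]
pick (0.6381, -0.1133) 0.12 [-24.  55. 145. 168.  79. -95.]
[-20.  31. 125. 166.  37. -84.]
pick (0.5638, -0.2302) 0 [-33.  58. 133. 170.  72. -92.]
pick (0.5638, -0.2302) 0.12 None
[-33.  31. 131. 166.  42. -85.]
pick (0.5546, -0.3624) 0 [-42.  55. 125. 171.  60. -90.]
pick (0.5546, -0.3624) 0.12 [-46.  52. 142. 169.  74. -93.]
[-42.  32. 123. 166.  35. -83.]
place 0 0 [  1.  36. 117.  56.  37. 138.]
place 0 0.15 [  1.  19. 109.  38.  54. 164.]
place 1 0 [ -0.  39. 106.  47.  43. 148.]
place 1 0.15 [ -0.  24.  99.  36.  59. 167.]
place 2 0 [ -1.  42.  95.  41.  49. 156.]
place 2 0.15 [ -1.  30.  89.  34.  63. 169.]
[[-0.1  -0.99  0.05]
 [-0.86  0.11  0.5 ]
 [-0.5  -0.   -0.87]] [0.49967018 0.05979906 0.        ]
stand [0.54986711 0.6586279  0.        ] [0.45072105 0.57365345 0.        ]
```

```bash
cat >> h.py <<'E'
def st(tag): print(tag,"t",round(arm.current_t(),1),"w",round(arm.current_width(),4),"gf",round(arm.current_grasp_force(),1),"F",np.round(arm.current_force(),1),flush=True)
def pick(m):
    arm.grip(.07)
    p,R=pickpose(m,z=.17); arm.move_to(p,R)
    p,R=pickpose(m); arm.move_l(p,R,feed=.15); arm.grip(.03); st("gripped")
    p,R=pickpose(m,z=.18); arm.move_l(p,R,feed=.2); st("lifted")
def place(b):
    p,R=placepose(b,.12); arm.move_to(p,R); st("over")
    p,R=placepose(b,.003); arm.move_l(p,R,feed=.12); st("down")
def release(b):
    arm.grip(.056); p,R=placepose(b,.12); arm.move_l(p,R,feed=.2); st("out")
E
python3 - <<'E'
from h import *
pick(MODS[0])
snap("scene","a1.png")
E
```

```text
gripped t 4.8 w 0.0392 gf 30.0 F [-0.   4.1  5.7]
lifted t 5.6 w 0.0394 gf 30.0 F [ 0.3  0.5 -3.3]
```

View pics/a1.png

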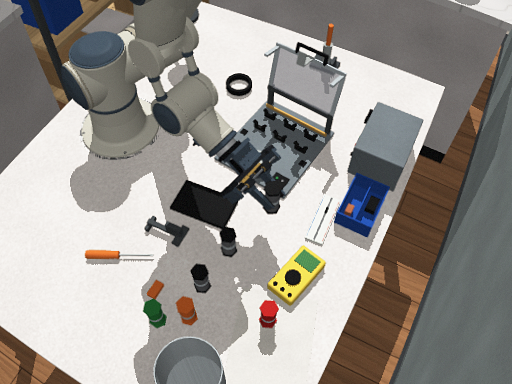

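Run:
```python
from h import *
place(2); release(2)
im,c=snap("wrist","a2.png")
```

```text
over t 9.4 w 0.0396 gf 30.0 F [ 0.5 -0.8 -3.1]
down t 10.6 w 0.0395 gf 30.0 F [-0.1  0.3 -2.4]
out t 11.8 w 0.056 gf 0.0 F [-0.3  0.4  0.1]
```

View pics/a2.png

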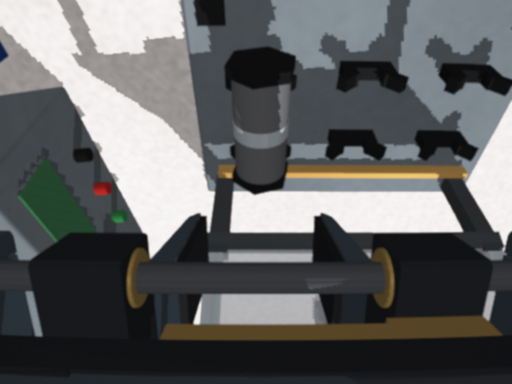

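The picture shows the first module seated in cradle 2, with its band at about (260,133) and the other two cradles free. I'll check the remaining modules for shifts, then pick and place them.

```bash
cat >> h.py <<'E'
def check_mod(m):
    """re-measure a standing black module near m from the top camera (dark hex top, z=.098)"""
    c=K("top"); im=arm.snapshot("top"); u,v=np.round(proj(c,[*m,.098])).astype(int); r=16
    w=(im[v-r:v+r+1,u-r:u+r+1].max(2)<48).astype(np.uint8)
    n,_,s,ce=cv2.connectedComponentsWithStats(w)
    best=[(s[i,4],at_z(c,u-r+ce[i][0],v-r+ce[i][1],.098)[:2]) for i in range(1,n) if s[i,4]>40]
    for a,p in best: print("seen",a,p.round(4),"shift mm",((p-m)*1e3).round(1))
    return best
E
python3 - <<'E'
from h import *
b=check_mod(MODS[2]); b=check_mod(MODS[1])
if len(b)==1 and np.linalg.norm(b[0][1]-MODS[1])<.03:
    m=b[0][1] if np.linalg.norm(b[0][1]-MODS[1])>.006 else MODS[1]
    pick(m)
    if arm.current_width()>.036: place(1); release(1); check_mod(MODS[2])
snap("wrist","a3.png")
E
```

```text
seen 121 [ 0.5531 -0.3594] shift mm [-1.5  3. ]
seen 117 [ 0.5621 -0.2299] shift mm [-1.7  0.3]
gripped t 17.7 w 0.0395 gf 30.0 F [-0.6  2.2  5.7]
lifted t 18.5 w 0.0396 gf 30.0 F [ 0.4  0.3 -3.1]
over t 22.2 w 0.0397 gf 30.0 F [-0.7  0.5 -2.3]
down t 23.4 w 0.0393 gf 30.0 F [-0.3 -0.5 -1.7]
out t 24.6 w 0.0561 gf 0.0 F [-0.8 -0.1  0.8]
seen 120 [ 0.5529 -0.3592] shift mm [-1.7  3.2]
```

Run:
```python
from h import *
b=check_mod(MODS[2])
pick((.554,-.361))
if arm.current_width()>.036: place(0); release(0)
snap("wrist","a3.png")
# spare look from the top with the arm out of the way comes later
```

```text
seen 119 [ 0.5529 -0.3591] shift mm [-1.7  3.3]
gripped t 30.4 w 0.0397 gf 30.0 F [-1.   2.1  5.1]
lifted t 31.2 w 0.0394 gf 30.0 F [-0.1  0.3 -2.4]
over t 34.9 w 0.0396 gf 30.0 F [ 1.2 -0.9 -2. ]
down t 36.0 w 0.0396 gf 30.0 F [ 0.5  0.3 -1.6]
out t 37.2 w 0.056 gf 0.0 F [ 0.1 -0.7  0.1]
```

View pics/a3.png

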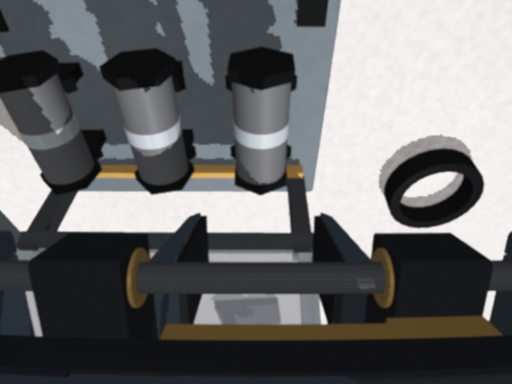

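```bash
cat >> h.py <<'E'
def bar(a): return 85e-3-.195*np.cos(a), .092+.195*np.sin(a)
RG=down(180+np.degrees(DY))
E
python3 - <<'E'
from h import *
c=K("top"); q=np.array([109.6,189.2])
for a in(1.7,1.75,1.8,1.85,1.9): print(a,proj(c,dock(0,*bar(a)))-q)
for a,o in((1.8,.15),(1.8,-.015),(1.1,-.01),(.5,.006),(0,.006)):
    y,z=bar(a); s=arm.solve_ik(dock(0,y+(.04 if a>1 else 0),z+o),RG); print(s if s is None else np.round(s))
E
```

```text
1.7 [7.12061798 0.32512183]
1.75 [4.09647232 0.08162687]
1.8 [ 1.17098561 -0.1410916 ]
1.85 [-1.64598403 -0.34236624]
1.9 [-4.34524917 -0.52164237]
[  31.   26.   48.   -0.  106. -143.]
[  31.   29.   67.   -0.   84. -143.]
[  21.   23.   80.   -0.   77. -153.]
[   9.   22.   93.   -0.   66. -165.]
[   6.   29.  100.   -0.   52. -168.]
```

Run:
```python
from h import *
p=arm.current_ee_pos(); R=arm.current_tool_rot()
arm.move_l(np.array(p)+dock(0,-.1,.12)-dock(0,0,0),R,feed=.25); st("back")
arm.move_to(dock(0,-.10,.44),RG); arm.grip(0)
arm.move_l(dock(0,.185,.44),RG,feed=.3); st("behind")
y,z=bar(1.82); arm.move_l(dock(0,.185,z-.012),RG,feed=.2); st("low")
off=.006+.016
for a in np.arange(1.82,1.09,-.12):
    y,z=bar(a); arm.move_l(dock(0,y+off-.002,z-.010),RG,feed=.06); st("a%.2f"%a)
    if np.linalg.norm(arm.current_force())>35: break
snap("scene","g1.png")
```

```text
back t 38.1 w 0.0562 gf 0.0 F [-0.7  0.5  0.7]
behind t 45.0 w 0.0004 gf 0.0 F [-0.3 -0.3  0.4]
low t 46.0 w 0.0004 gf 0.0 F [-0.  -0.4  0.7]
a1.82 t 46.7 w 0.0002 gf 0.0 F [-0.1  0.   0.2]
a1.70 t 47.2 w 0.0006 gf 0.0 F [0.2 0.6 0.1]
a1.58 t 47.8 w 0.0004 gf 0.0 F [ 0.4 -0.3 -0.5]
a1.46 t 48.3 w 0.0003 gf 0.0 F [-0.6 -0.2  0.1]
a1.34 t 48.9 w 0.0008 gf 0.0 F [0.4 0.1 0.2]
a1.22 t 49.4 w 0.0004 gf 0.0 F [ 0.1 -0.3 -0.6]
a1.10 t 50.0 w 0.0009 gf 0.0 F [-0.2 -0.5  0.3]
```

View pics/g1.png

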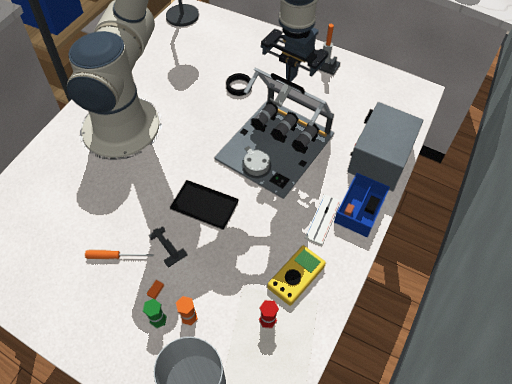

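Run:
```python
from h import *
p=np.array(arm.current_ee_pos())
arm.move_l(p+[0,0,.06],RG,feed=.15)
y,z=bar(1.12); arm.move_l(dock(0,y,z+.03),RG,feed=.15)
for a in list(np.arange(1.1,.19,-.1))+[.15,.1,.06,.03,.01,0]:
    y,z=bar(a); arm.move_l(dock(0,y,z+.005),RG,feed=.06 if a>.25 else .02); F=arm.current_force(); print(round(a,2),np.round(F,1),round(arm.current_t(),1))
    if np.linalg.norm(F)>35: break
for k in range(6):
    if arm.current_force()[2]>12: break
    p=np.array(arm.current_ee_pos()); arm.move_l(dock(0,y,z+.005-.001*(k+1)),RG,feed=.02); st("press%d"%k)
snap("scene","g2.png")
```

```text
1.1 [ 0.  -0.   0.7] 51.5
1.0 [-0.3  0.3 -0.3] 51.9
0.9 [-1.  -0.   0.2] 52.4
0.8 [ 0.3  0.2 -0.4] 52.9
0.7 [-0.7  0.2 -0.2] 53.4
0.6 [-0.3  0.7  1.2] 53.8
0.5 [ 0.3  1.1 -0.4] 54.3
0.4 [-1.1  0.5  0.3] 54.8
0.3 [-0.3  1.9 -0.7] 55.3
0.2 [-1.2  0.9 -0.6] 56.4
0.15 [0.3 0.4 0.5] 57.0
0.1 [0.4 0.  0.3] 57.7
0.06 [-0.4  0.  -0.3] 58.2
0.03 [ 0.3 -0.1  0.5] 58.6
0.01 [-0.9 -1.6  5. ] 59.0
0 [-7.9 -1.3 33.3] 59.2
```

View pics/g2.png

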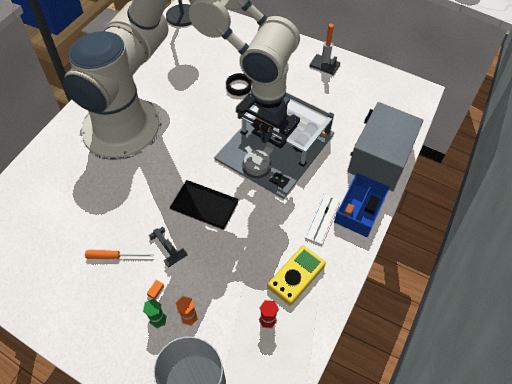

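Run:
```python
from h import *
p=np.array(arm.current_ee_pos()); arm.move_l(p+[0,0,.12],RG,feed=.12)
c=K("scene"); print(at_z(c,160,233,.028),at_z(c,174,257,.028))
arm.grip(.05)
arm.move_to([.36,-.29,.30],down(90)); st("hover")
im,c=snap("wrist","s1.png")
cc=K("top"); t=arm.snapshot("top"); cv2.imwrite("pics/t1.png",cv2.resize(t[180:300,240:400],None,fx=5,fy=5,interpolation=cv2.INTER_CUBIC)[:,:,::-1])
np.save("s1c.npy",np.array([c[2]]))
```

```text
[ 0.37262713 -0.29129956  0.028     ] [ 0.45007132 -0.33550754  0.028     ]
hover t 62.9 w 0.0503 gf 0.0 F [-0.6 -0.5  0.1]
```

View pics/s1.png

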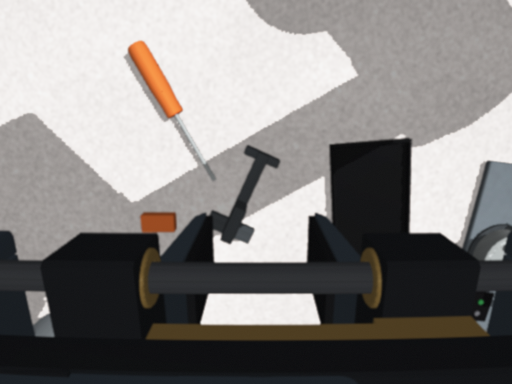

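Run:
```python
from h import *
arm.move_l([.46,-.29,.26],down(90),feed=.25)
im,c=snap("wrist","s2.png"); print(c[2].round(3).tolist())
np.save("s2.npy",im); np.save("s2c.npy",c[2])
h,w=200,266
cv2.imwrite("pics/s2b.png",cv2.resize(im[20:220,110:376],None,fx=3,fy=3,interpolation=cv2.INTER_CUBIC)[:,:,::-1])
```

```text
[[-0.002, 0.967, 0.253, 0.389], [1.0, 0.002, 0.001, -0.289], [0.0, 0.253, -0.967, 0.432], [0.0, 0.0, 0.0, 1.0]]
```

View pics/s2b.png

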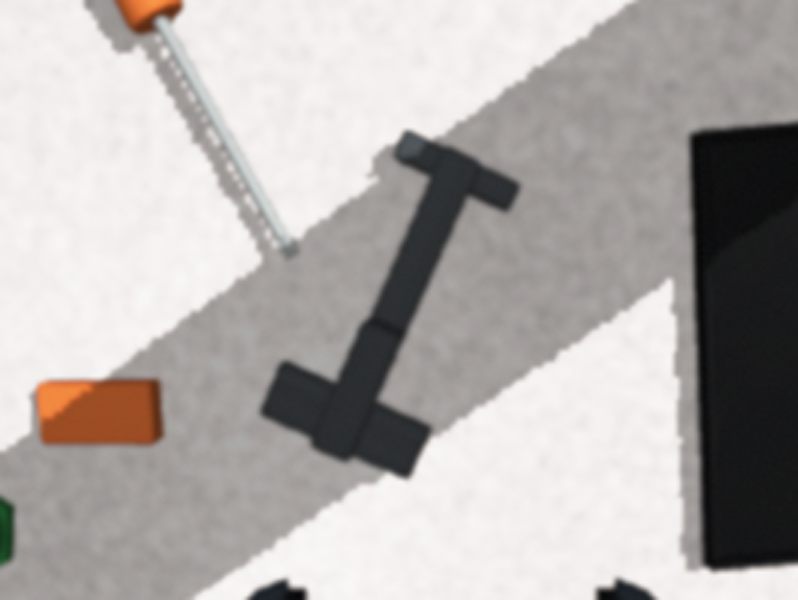

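Run:
```python
from h import *
k,k1,_=K("wrist"); c=(k,k1,np.load("s2c.npy"))
W=lambda u,v,z:at_z(c,110+u/3-.33,20+v/3-.33,z)
q=[W(*p,.028) for p in((285,362),(430,430),(410,477),(262,410))]; h=np.mean(q,0)
l=W(456.5,171,.028); g=W(357.5,389,.066)
print("head",h.round(4),"sides",[np.linalg.norm(q[i]-q[i-1]).round(4) for i in range(4)])
print("heel",l.round(4),np.linalg.norm(h-l)); d=(h-l)/np.linalg.norm(h-l); yaw=np.degrees(np.arctan2(d[1],d[0]))
print("yaw",yaw, "crosshead yaw",[np.degrees(np.arctan2(*(a-b)[[1,0]])) for a,b in((q[1],q[0]),(q[2],q[3]))])
print("grip",g.round(4),"pred",(h-.018*d).round(4), "along/perp",np.dot(g-h,d),np.dot(g-h,[-d[1],d[0],0]))
t=[W(*p,.014) for p in((692,133),(705,568))]; print("tray left corners",t)
for y in(yaw+90,yaw-90):
  for P in ([*(h-.018*d)[:2],.04],):
    s=arm.solve_ik(P,down(y)); print(y,s if s is None else s.round(0))
cx=dock(0,-.165,0); 
for hd in(-66.7,-132): # handle heading
  sx=hd+180; G=cx[:2]+.018*np.array([np.cos(np.radians(hd)),np.sin(np.radians(hd))])
  for y in(sx+90,sx-90):
    s=arm.solve_ik([*G,.1],down(y)); print(hd,y,s if s is None else s.round(0))
```

```text
head [ 0.4506 -0.3295  0.028 ] sides [np.float64(0.0213), np.float64(0.0627), np.float64(0.0207), np.float64(0.0644)]
heel [ 0.3561 -0.2864  0.028 ] 0.10377616453768475
yaw -24.515045454572537 crosshead yaw [np.float64(64.65702430786311), np.float64(65.17086094587236)]
grip [ 0.4336 -0.3217  0.066 ] pred [ 0.4342 -0.322   0.028 ] along/perp -0.01871225881903258 2.729497981477531e-05
tray left corners [array([ 0.34026566, -0.19530361,  0.014     ]), array([ 0.51590509, -0.17973108,  0.014     ])]
65.48495454542746 [ -43.   35.   99.   -0.   46. -108.]
-114.51504545457254 [-43.  35.  99.  -0.  46.  72.]
-66.7 203.3 [ -2.  28. 101.  -0.  51. 155.]
-66.7 23.299999999999997 [ -2.  28. 101.  -0.  51. -25.]
-132 138 [  -2.   27.  103.   -0.   50. -140.]
-132 -42 [ -2.  27. 103.  -0.  50.  40.]
```

Run:
```python
from h import *
arm.move_to(dock(0,-.14,.276),RG)
im,c=snap("wrist","k1.png"); np.save("k1c.npy",c[2]); st("")
cv2.imwrite("pics/k1b.png",cv2.resize(im[60:240,140:380],None,fx=3.3,fy=3.3,interpolation=cv2.INTER_CUBIC)[:,:,::-1])
```

```text
t 65.1 w 0.0499 gf 0.0 F [ 0.1 -0.  -0.3]
```

View pics/k1b.png

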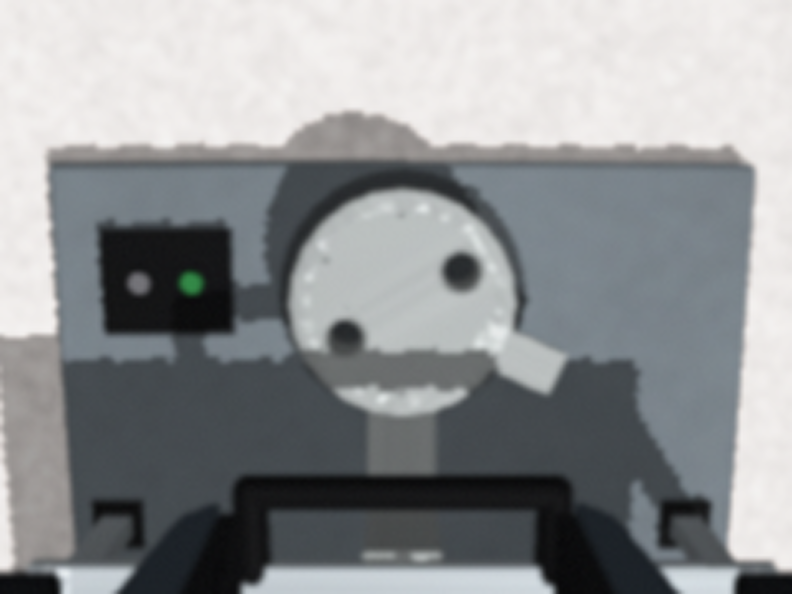

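Run:
```python
from h import *
k,k1,_=K("wrist"); c=(k,k1,np.load("k1c.npy"))
W=lambda u,v,z=.044:at_z(c,140+(u+.5)/3.3-.5,60+(v+.5)/3.3-.5,z)
a=W(345,337);b=W(461,271);m=(a+b)/2; print(a,b,np.linalg.norm(a-b),"centre",m,"disc",W(403,300.5),"ang",np.degrees(np.arctan2(*(a-b)[[1,0]])), "pred",dock(0,-.165,.044))
arm.grip(.045)
S=np.array([.4342,-.322]); R=down(-24.9-90)
arm.move_to([*S,.14],R); 
# recheck the spanner has not moved: same-scene top image
arm.move_l([*S,.034],R,feed=.12); arm.grip(.005); st("grip"); arm.move_l([*S,.16],R,feed=.12); st("lift")
print(arm.current_torque())
```

```text
[0.52007471 0.0761311  0.044     ] [0.47607578 0.05718408 0.044     ] 0.04790506765398077 centre [0.49807525 0.06665759 0.044     ] disc [0.49778472 0.06535192 0.044     ] ang 23.297894225268806 pred [0.49967018 0.05979906 0.044     ]
grip t 70.7 w 0.0159 gf 30.0 F [-0.4 -0.2  3.3]
lift t 71.9 w 0.0159 gf 30.0 F [ 0.3  0.3 -1.4]
[0.07220905 0.03312702 0.03650338]
```

Run:
```python
from h import *
k,k1,_=K("wrist"); c=(k,k1,np.load("k1c.npy")); print(c[2].round(4).tolist())
W=lambda u,v,z=.044:at_z(c,140+(u+.5)/3.3-.5,60+(v+.5)/3.3-.5,z)
print("plate corners wrist",W(50,165,.012),W(753,168,.012),"dock fit",dock(.135,-.215,.012),dock(-.135,-.215,.012))
print("bar wrist ends",W(237,492,.098),W(570,492,.098),"dock",dock(.05,-.11,.098),dock(-.05,-.11,.098))
# scene & top now
for n in("scene","top"):
    im,cc=snap(n,n+"k.png"); u,v=np.round(proj(cc,[.499,.063,.044])).astype(int); print(n,u,v,proj(cc,[.5207,.0712,.044]),proj(cc,[.4777,.0522,.044]))
    cv2.imwrite("pics/%sk2.png"%n,cv2.resize(im[v-20:v+20,u-24:u+24],None,fx=8,fy=8,interpolation=cv2.INTER_CUBIC)[:,:,::-1])
a=cv2.imread("pics/scenek2.png");b=cv2.imread("pics/topk2.png"); cv2.imwrite("pics/kk.png",np.hstack([a,b]))
```

```text
[[-0.9937, 0.1083, 0.0275, 0.4944], [0.1118, 0.9608, 0.2535, 0.0133], [0.001, 0.255, -0.9669, 0.4482], [0.0, 0.0, 0.0, 1.0]]
plate corners wrist [0.6250358  0.00311436 0.012     ] [0.36064282 0.03393919 0.012     ] dock fit [ 0.62835889 -0.00473169  0.012     ] [0.3599937  0.02493529 0.012     ]
bar wrist ends [0.55777786 0.11415523 0.098     ] [0.45028312 0.12628243 0.098     ] dock [0.55541071 0.10897215 0.098     ] [0.4560162  0.11995992 0.098     ]
scene 256 160 [263.79545411 160.61340207] [248.79554251 159.61333285]
top 217 204 [214.89281    197.94846332] [220.52066262 210.29885332]
```

View pics/kk.png

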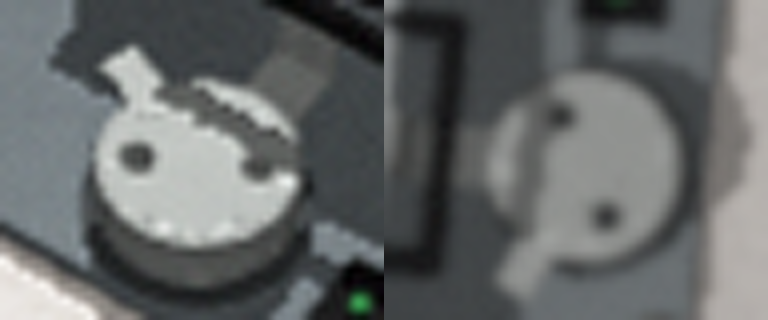

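```bash
cat >> h.py <<'E'
def span_tcp(center,hd,ztip,dz=.034):
    a=np.radians(hd); return np.array([center[0]+.018*np.cos(a),center[1]+.018*np.sin(a),ztip+dz]), down(hd+90)
E
python3 - <<'E'
from h import *
C=np.array([.4992,.0622])
p,R=span_tcp(C,-66.7,.16); a=np.radians(-66.7); 
pv=p+np.array([np.cos(a),np.sin(a),0])*.05; print(arm.solve_ik(pv,R))
arm.move_to(pv+[0,0,.05],R); im,c=snap("wrist","k2.png"); np.save("k2c.npy",c[2]); print("tcp",pv+[0,0,.05])
p,R=span_tcp(C,-66.7,.056); arm.move_l(p,R,feed=.12); st("hover")
s,cs=snap("scene","k3.png"); u,v=np.round(proj(cs,[*C,.05])).astype(int); print(u,v)
cv2.imwrite("pics/kk2.png",np.hstack([cv2.resize(im[0:288,120:420],(400,384))[:,:,::-1],cv2.resize(s[v-30:v+18,u-25:u+25],(400,384),interpolation=cv2.INTER_CUBIC)[:,:,::-1]]))
E
```

```text
[-6.53253612e+00  2.16364241e+01  9.24831569e+01 -2.54444375e-14
  6.58804190e+01 -2.98325361e+01]
tcp [ 5.26097094e-01 -2.54353931e-04  2.44000000e-01]
hover t 75.2 w 0.0162 gf 30.0 F [-0.1 -0.2 -2.6]
256 159
```

View pics/kk2.png

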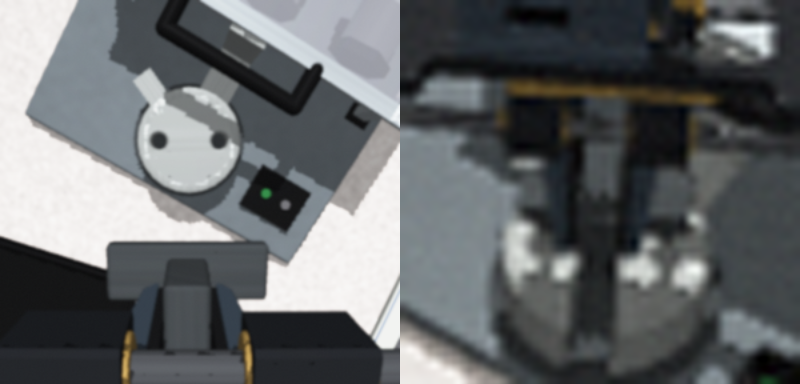

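Run:
```python
from h import *
k,k1,_=K("wrist"); c=(k,k1,np.load("k2c.npy"))
f=lambda u,v:(120+(u+.5)/1.3333-.5,(v+.5)/1.3333-.5)
a=at_z(c,*f(159,141),.044);b=at_z(c,*f(220,141),.044); print("holes",a,b,np.linalg.norm(a-b),"centre",(a+b)/2,"ang",np.degrees(np.arctan2(*(b-a)[[1,0]])))
tcp=np.array([.526097,-.000254,.244]); R=down(23.3); 
for x in(12,-12):
  for z in(18,28):
    for y in(33,-33):
      P=tcp+R@(np.array([18+x,y,34-z])*1e-3); u=proj(c,P); print(x,z,y,((u-[120,0])*1.3333).round(1))
for y in(8,-8):
    P=tcp+R@(np.array([18+7,y,34-66])*1e-3); u=proj(c,P); print("block front top",y,((u-[120,0])*1.3333).round(1))
```

```text
holes [0.47692026 0.05726079 0.044     ] [0.52133844 0.07632622 0.044     ] 0.04833699734353838 centre [0.49912935 0.06679351 0.044     ] ang 23.230253438405434
12 18 33 [264.9 244. ]
12 18 -33 [108.9 244.1]
12 28 33 [269.  249.5]
12 28 -33 [104.8 249.6]
-12 18 33 [262.6 297.7]
-12 18 -33 [111.4 297.8]
-12 28 33 [266.4 305.7]
-12 28 -33 [107.5 305.8]
block front top 8 [211.5 291.9]
block front top -8 [162.  291.9]
```

Run:
```python
from h import *
C=np.array([.4990,.0667])
p,R=span_tcp(C,-66.7,.056); arm.move_l(p,R,feed=.1); arm.sleep(.3); F0=np.array(arm.current_force()); st("over")
for z in(.048,.044,.042,.040,.038,.036,.034,.032,.030,.028):
    p,R=span_tcp(C,-66.7,z); arm.move_l(p,R,feed=.03); arm.sleep(.1); F=np.array(arm.current_force())-F0; print(z,F.round(1),np.round(arm.current_torque(),2),round(arm.current_width(),4))
    if F[2]>12 or np.hypot(*F[:2])>12: break
st("end")
```

```text
over t 75.8 w 0.0161 gf 30.0 F [ 0.7 -0.3 -2.4]
0.048 [-0.8  0.3  0.3] [ 0.06 -0.09  0.  ] 0.016
0.044 [-0.7 -0.4  1. ] [ 0.04 -0.09 -0.03] 0.0158
0.042 [-0.7  0.  -0.1] [ 0.07 -0.12 -0.  ] 0.0159
0.04 [-0.9  0.2 -1.1] [-0.08 -0.13  0.02] 0.016
0.038 [ 1.5 -4.2 -2.4] [-1.1  -0.6  -0.01] 0.0155
0.036 [ 1.8 -6.7 -1.7] [-1.36 -0.63  0.06] 0.0157
0.034 [ 1.5 -6.6 -1.9] [-1.56 -0.55  0.04] 0.0157
0.032 [ 1.5 -7.2 -1.3] [-1.63 -0.54  0.13] 0.0154
0.03 [ 1.2 -6.2 -0.8] [-1.66 -0.49  0.16] 0.0157
0.028 [ 0.8 -6.9 -1. ] [-1.72 -0.44  0.11] 0.0158
end t 79.5 w 0.0158 gf 30.0 F [ 1.5 -7.2 -3.4]
```

Run:
```python
from h import *
C=np.array([.4990,.0667]); F0=np.array([.5,-.2,-2.4])
hd=-66.7; z=.0285
for k in range(3):
    F=np.array(arm.current_force())-F0; C+=np.clip(F[:2]*1.2e-4,-.0008,.0008); p,R=span_tcp(C,hd,z); arm.move_l(p,R,feed=.02); arm.sleep(.1)
print(C.round(4),np.round(arm.current_force()-F0,1))
while hd>-138:
    hd-=4; p,R=span_tcp(C,hd,z); arm.move_l(p,R,feed=.008)
    F=np.array(arm.current_force())-F0; T=arm.current_torque(); print(round(hd,1),F.round(1),np.round(T,2),C.round(4),round(arm.current_t(),1),round(arm.current_width(),4))
    C+=np.clip(F[:2]*1e-4,-.0006,.0006)
    if np.hypot(*F[:2])>40 or (hd<-120 and abs(T[2])>1.5): break
im,c=snap("scene","r1.png")
```

```text
[0.499  0.0657] [-0.  -0.3 -0.4]
-70.7 [-0.5 -4.5 -0. ] [-0.78 -0.12  0.13] [0.499  0.0657] 80.8 0.0158
-74.7 [-0.4 -4.  -0.5] [-0.96 -0.09  0.13] [0.499  0.0652] 81.2 0.016
-78.7 [-0.5 -4.6 -0.4] [-0.81 -0.13  0.14] [0.4989 0.0648] 81.5 0.0157
-82.7 [-0.5 -3.7  0.3] [-0.8  -0.04  0.17] [0.4989 0.0644] 81.8 0.0158
-86.7 [-1.  -0.9 -0.3] [-0.27  0.04  0.04] [0.4988 0.064 ] 82.1 0.016
-90.7 [-0.6 -0.3 -0.6] [-0.03 -0.08  0.  ] [0.4987 0.0639] 82.5 0.0157
-94.7 [-0.4 -0.   0.3] [ 0.01 -0.09 -0.01] [0.4987 0.0639] 82.8 0.016
-98.7 [ 0.1 -0.2 -0. ] [ 0.04 -0.02 -0.01] [0.4987 0.0639] 83.1 0.0158
-102.7 [-1.3  0.8 -0.7] [ 0.21 -0.03  0.03] [0.4987 0.0638] 83.4 0.016
-106.7 [-0.8  0.5  0.3] [ 0.19 -0.05 -0.01] [0.4985 0.0639] 83.7 0.0159
-110.7 [0.2 0.5 0.7] [ 0.15 -0.03  0.02] [0.4985 0.064 ] 84.0 0.0158
-114.7 [-0.2 -0.1 -0.1] [-0.03 -0.09  0.02] [0.4985 0.064 ] 84.3 0.0158
-118.7 [0.4 0.5 0.7] [-0.01 -0.06  0.02] [0.4985 0.064 ] 84.7 0.0158
-122.7 [-1.1  1.1 -0.8] [ 0.01  0.02 -0.03] [0.4985 0.0641] 85.0 0.0157
-126.7 [-0.6 -0.6 -0. ] [-0.1   0.03  0.01] [0.4984 0.0642] 85.3 0.0158
-130.7 [-1.4  0.7 -0.3] [0.   0.15 0.06] [0.4983 0.0641] 85.6 0.0159
-134.7 [-2.  -0.3 -0. ] [-0.04  0.17  0.03] [0.4982 0.0642] 85.9 0.0157
-138.7 [ 0.4 -2.4 -1. ] [-0.52 -0.13  0.98] [0.498  0.0641] 86.2 0.0158
```

Run:
```python
from h import *
C=np.array([.498,.0641])
p,R=span_tcp(C,-137,.0285); arm.move_l(p,R,feed=.01); arm.sleep(.3); st("hold")
p,R=span_tcp(C,-135.5,.0285); arm.move_l(p,R,feed=.01)
F=arm.current_force(); print(F)
p,R=span_tcp(C,-135.5,.06); arm.move_l(p,R,feed=.05); st("out")
a=np.radians(-135.5); p,R=span_tcp(C+.06*np.array([np.cos(a),np.sin(a)]),-135.5,.2); arm.move_l(p,R,feed=.15); st("up")
im,c=snap("wrist","r2.png"); print(p)
```

```text
hold t 86.8 w 0.0157 gf 30.0 F [ 0.2  0.9 -3.8]
[-0.75245505  0.42872401 -2.36215818]
out t 87.9 w 0.0157 gf 30.0 F [-0.2 -0.3 -3. ]
up t 89.0 w 0.0158 gf 30.0 F [-0.   0.6 -2.4]
[0.44236646 0.00942908 0.234     ]
```

View pics/r2.png

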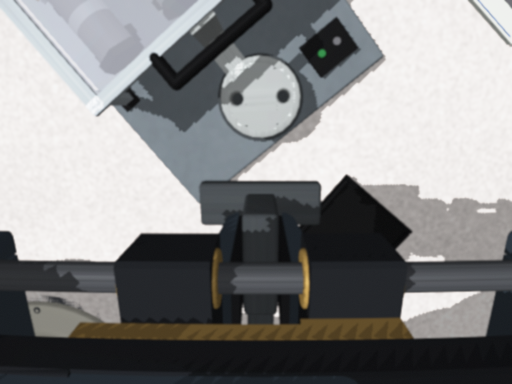

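Run:
```python
from h import *
T=np.array([.4238,-.134]); sx=4.7; a=np.radians(sx); O=T+.05*np.array([np.cos(a),np.sin(a)])
p,R=span_tcp(O,sx+180,.12); arm.move_to(p,R); st("over tray")
print(arm.current_joint_positions())
for z in(.03,.012,.008,.0065,.0055,.0045,.0035,.0025,.0015):
    p,R=span_tcp(O,sx+180,z); arm.move_l(p,R,feed=.1 if z>.02 else .03); arm.sleep(.1); F=np.array(arm.current_force()); print(z,F.round(1))
    if F[2]>1: break
arm.grip(.04); st("open"); arm.move_l(p+[0,0,.2],R,feed=.15)
arm.move_l(p+[.06,-.06,.25],R,feed=.2); st("away")
snap("wrist","f1.png"); im,c=snap("top","f2.png"); s,_=snap("scene","f3.png")
w=cv2.imread("pics/f1.png"); t=cv2.imread("pics/f2.png"); cv2.imwrite("pics/ff.png",np.vstack([np.hstack([cv2.resize(w,(400,300)),cv2.resize(s[:,:,::-1],(400,300))]),cv2.resize(t[130:280,90:330],(480,300))[:, :].copy() if False else np.hstack([cv2.resize(t[140:270,100:300],(462,300)),np.zeros((300,338,3),np.uint8)])]))
```

```text
over tray t 89.8 w 0.0158 gf 30.0 F [-0.3  0.8 -2.3]
[-2.33119031e+01  2.08498836e+01  1.02128665e+02  1.45545922e-02
  5.70974699e+01  6.19576777e+01]
0.03 [-0.4  1.  -2.2]
0.012 [ 0.6 -0.1 -2.2]
0.008 [-0.2 -0.2 -2.6]
0.0065 [-0.1 -0.3 -2.2]
0.0055 [ 0.2 -0.2 -2.9]
0.0045 [-3.   1.  12.9]
open t 93.8 w 0.04 gf 0.0 F [ 0.2  0.2 -0. ]
away t 95.9 w 0.0399 gf 0.0 F [-0.1  0.   0.8]
```

View pics/ff.png

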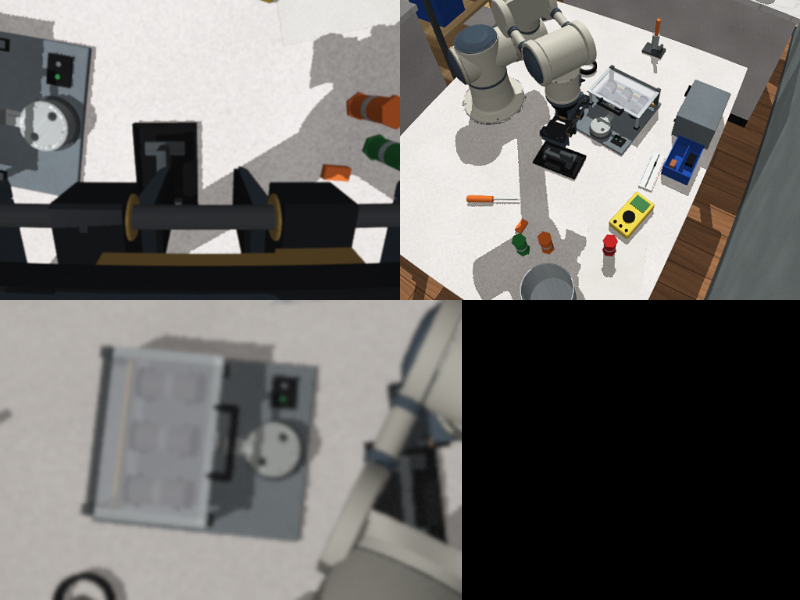

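The guard is closed over the three modules, the collar is turned, and the spanner lies in the tray. I'm handing in.

```bash
python3 -c "
from h import *
print(arm.sign_off())"
```

```text
the job is handed in; nothing more can be done
None
```

I handed the job in at about 96 s of the 208 s allowed: three modules in the cradles, guard closed on its stop, collar turned to its stop, spanner in the tray; no verdict came back. The modules probably sit about 5 mm off along the cradles (12 mm allowed).

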